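# Put the calibration weight away and snap its case shut

### The arm

A 6-joint arm with a two-finger parallel gripper is mounted at the origin on a cart in front of the work surface, level with it; the furniture and walls round the work are solid. World frame = base frame: x ahead of the robot, y to its left, z up, the work surface at z = 0. Lengths are in m, angles in rad, forces in N, time in s.
With the tool pointing down it reaches from about 0.35 to 0.725 m from the base axis. Payload 6 kg.
Tool frame: the origin (TCP) lies midway between the tips of the shut fingers; the grasp point (between the pads) lies 19 mm behind it; x points along the fingers, z is the direction in which the jaws open and shut, and the axes are right-handed (so a half turn about x gives the same grasp; the last joint's range is limited). The gripper opens to 85 mm and grips with 20 to 120 N. Pads are 22 mm wide; open, the fingers measure 114 mm over their backs; the gripper's body (76 mm by 85 mm) begins 54 mm behind the grasp point. The pads swing forward as they close: fully open they stand 13 mm farther back than shut.
Start: joints at [1.435, 0.04, 0.085, 0, -1.615, -0.334], TCP at [0.272, 0.535, 0.231] pointing down, gripper open.
Joint ranges: [-2.56, 2.56], [-1.29, 2.01], [-1.08, 1.49], [-3.29, 1.98], [-2.81, -0.18], [-2.99, 2.99]. Speed limits (rad/s): [2.57, 2.57, 3.01, 3.14, 3.14, 3.14].

### API

Orientations are given as a unit quaternion [x, y, z, w].
In Python, from bench import * gives the robot as it stands. Calls block until the motion is done:
- goto(position, orientation): joint-space move of the TCP to a pose.
- move_straight(position, orientation=None, velocity=0.15): straight line of the TCP; orientation=None keeps the orientation; velocity is the mean speed in m/s.
- movej(angles): joint-space move.
- command_gripper(opening, grip_force=None): opening from 0.0 (shut) to 1.0 (fully open); grip_force is the grip in N (None keeps the last); returns when the fingers have stopped.
- hold(seconds).
- ik(position, orientation): joint angles nearest the present ones, or None.
- sense(): the state.
- read_camera(name): name is "scene" or "top" or "wrist"; returns a dict with "color" (384x512x3 uint8, blue, green, red), "depth" (384x512 float32, m along the optical axis (not along the pixel's ray), 0 where there is no reading), "camera_matrix" (3x3 intrinsics, pixels), "extrinsics" (4x4, takes a point from camera to world coordinates); the wrist camera has in their place "T_tool_cam" (4x4, takes a point from camera to tool coordinates, whose origin is the TCP and whose axes are the tool frame's). Camera axes: x right, y up, looking along -z (the intrinsics and any distortion apply to the point x, -y, -z); pixel columns grow to the right and rows downward; lengths in m; the calibration is good to about 2 mm. A picture is of the moment at which its call begins: read the wrist's pose just before it.
A pose or a line that the arm cannot do raises PlanningError and nothing moves.
- job_done(): hands the job in, once; it reports no verdict.
Trained networks look in a picture, given as the dict that the camera call returned (one of the last four; its "shot" number tells which), for a name from the list of things; names that differ only in an ending like _2 or _b are one class to them, and where a whole thing is asked for, a point or a joint stands for the part that bears it (a point fixed in the world has none). Each returns a list of dicts, best first, with "p" (0 to 1); they miss things now and then, are a little off and sometimes report something else, mostly with a low value. They report only what shows in the picture. A call takes as long as a camera call.
- find_in(label, picture): "location" ([x, y, z] in m, in the coordinates of the camera as it stood for that picture, good to about 4 mm: the middle of the surface that is visible of it).
The state is a dict: "time": time; "joint_positions": joint angles; "joint_velocities": joint speeds; "joint_torque": joint torques, N m; "position": TCP position; "orientation": TCP orientation; "contact_force": force on the tool from outside, world axes, zero at the start; "ft_torque": the same for the moment, N m; "finger_gap": opening from 0.0 (shut) to 1.0 (fully open).
Only numpy, scipy, OpenCV 4.12 (cv2) and the standard library are available. Lean on these libraries where they do the work, as an engineer would, in place of code of your own. Each camera call takes 0.05 s, during which the arm holds its last target. There are 200 camera calls.

### The job

Stand the larger brass weight from the worktop fully down in the empty well of the open weight case. Then swing the spring-loaded lid over and keep pressing on the middle of its free edge until the catch clicks, feeling for it and never pushing on the lid with more than 20 N, and let go, so that the lid stays shut by itself. The small weight stays in its own well, and everything else stays where it is.

Things in the scene. Friction and masses are not known exactly. Their poses are not given: they have to be found in the camera images.
- case: Open grey plastic weight case, fixed to the worktop. Tray 110 x 150 x 38 mm (x, y, z), walls 4 mm with a thin inner lip up to z = 46, floor 6 mm, black insert up to z = 14. Origin: underside centre. +x points to the hinge (away from the robot, give or take 0.3 rad), z up. Two square wells at x = -6 mm: 34 mm wide at y = +34, empty; 27 mm wide at y = -34, with the small weight. Spring catch mid-front (-x).
- well (a point): Centre of the floor of the empty square 34 mm well, 6 mm over the worktop; the well is 8 mm deep with a 2 mm chamfer. Axes as the case.
- lid: The lid: a shell 110 x 150 mm, 25 mm deep, 3 mm thick, clasp tab in the middle of its free edge. Origin: middle of the hinge axis (along y at x = +55, z = 38 mm of the case); own -x points to the free edge, z is the outer normal, so shut = axes as the case. A weak spring holds it leaning back at 105 to 125 degrees from shut, and throws it open again if let go before the click.
- lid_edge (a point): The place to press: on the lid's outer face, in the middle, 12 mm in from the free edge; in the lid's own frame at x = -98, z = +25 mm. The hinge spring pushes back here with 1 to 3 N. When the catch is met, 2 to 4 mm of further travel take up to 11 to 15 N in all, then it gives way with a snap and the force drops. The lid breaks if the robot pushes with more than 20 N.
- shut_point (a point): Lowest place where lid_edge can be with the lid latched: 63 mm over the worktop, fixed to the case, with its axes. The catch is adjustable and set 0 to 6.5 mm higher than for this, differently each time, as no pose tells: it is met 4 to 11 mm above this point, and the latched lid lies on a hard ledge 0 to 6.5 mm above it. Pressing on after the snap meets that ledge.
- weight: The larger brass calibration weight, 200 g, loose on the worktop: a cylinder 29 mm in diameter with a knob on top, 50 mm tall. Origin: centre of its underside, z up.
- weight_small: The smaller brass weight, 100 g, 23 mm in diameter, 39 mm tall, already standing in the 27 mm well of the case. Origin: centre of its underside.
- timer: White lab timer lying on its back, 62 x 62 x 18 mm. Origin: centre of its underside.
- dropper: Small brown dropper bottle with a black pointed top, standing, 33 mm in diameter, 94 mm tall. Origin: centre of its underside.
- pen: Marker pen lying on the worktop to the right of the case, 131 mm long, 15 mm thick. Origin: middle of its underside; it lies along its y axis.
- vial: Small glass vial with a white cap, 21 mm in diameter, 50 mm tall, standing behind the case. Origin: centre of its underside.

How it is judged:
On the way, in this order (a step that is already met when the one before it is completed fails the run):
1. the larger weight stands down in the empty well of the case, released, with the lid still open (horizontal distance between weight and well below 0.005 m and z of weight in the frame of case below 0.009 m and angle between weight's own z axis and vertical below 0.1 rad and contact force between the fingers and weight below 0.1 N and linear speed of weight below 0.02 m/s and z of lid_edge in the frame of shut_point above 0.03 m), for 0.2 s.
2. the lid's free edge is brought down to the catch (z of lid_edge in the frame of shut_point below 0.012 m), for 0.1 s.
At the end, for the whole second after the job is handed in: The larger weight stands in its well (underside within 3 mm of the floor, 5 mm of the centre, upright within 0.1 rad), the small one likewise still down in its own; the lid, untouched and at rest, is held by its catch with its free edge less than 8.5 mm above its lowest shut place (horizontal distance between weight and well below 0.005 m and z of each of weight, weight_small in the frame of case below 0.009 m and angle between each of weight, weight_small's own z axis and vertical below 0.1 rad and z of lid_edge in the frame of shut_point below 0.0085 m and linear speed of each of lid, weight below 0.02 m/s and angular speed of lid below 0.05 rad/s).
It fails at once if the robot pushes on the lid with more than 20 N (contact force between any of the fingers, the arm and lid above 20 N).
It fails at once if a bystander (timer, dropper bottle, pen, vial) is moved by more than 20 mm (distance of any of timer, dropper, pen, vial from where it was at the start of the episode above 0.02 m).
It fails at once if the small weight is lifted out of its well (z of weight_small in the frame of case above 0.016 m).
It also fails if it takes over 64 s, if anything falls off the work surface, if the arm or the gripper's body presses on something with over 40 N, if the wrist force passes 120 N, or if a joint passes its speed limit or range.

## Working session

There is one attempt and no reset: what is moved stays moved. The work goes in short steps, each a Python script; the robot and the scene stay as the last script left them, time stands still between calls to the robot, and variables do not carry over. Pictures are saved under pics/ and viewed, about 8 in all and at most 12, crops included, and the job is handed in when it is done.

```bash
mkdir -p pics; ls; cat > h.py <<'E'
from bench import *
import numpy as np, cv2
from scipy.spatial.transform import Rotation as R
def T_of(s):
    T=np.eye(4);T[:3,:3]=R.from_quat(s['orientation']).as_matrix();T[:3,3]=s['position'];return T
def cam(name):
    s=sense();p=read_camera(name)
    p['T']=T_of(s)@np.array(p['T_tool_cam']) if name=='wrist' else np.array(p['extrinsics'])
    return p
def w(p,l): return (p['T']@np.r_[l,1])[:3]
def cloud(p):
    K=np.array(p['camera_matrix']);d=p['depth'];v,u=np.indices(d.shape)
    P=np.stack([(u-K[0,2])/K[0,0]*d,-(v-K[1,2])/K[1,1]*d,-d],-1)
    return P@p['T'][:3,:3].T+p['T'][:3,3]
def down(yaw): # tool x down, tool z (jaw) horizontal at yaw
    x=np.array([0,0,-1.]);z=np.array([np.cos(yaw),np.sin(yaw),0]);y=np.cross(z,x)
    return R.from_matrix(np.stack([x,y,z],1)).as_quat()
E
python3 - <<'E'
from h import *
s=sense();print(s['time'],s['orientation'],s['contact_force'])
ims=[]
for n in ['top','scene']:
    p=cam(n);ims.append(p['color'])
    print(n,np.round(p['T'],3).tolist(),np.array(p['camera_matrix']).tolist())
    for l in ['case','lid','weight','weight_small','timer','dropper','pen','vial']:
        for r in find_in(l,p)[:2]: print(l,round(r['p'],2),np.round(w(p,r['location']),3))
    np.save(n+'.npy',cloud(p))
    cv2.imwrite(f'pics/{n}.png',p['color'])
print(sense()['time'])
E
```

```text
pics
0.0 [-0.60212799 -0.36952161  0.60315403 -0.37027135] [-0.3660707   0.25436122  0.25121226]
top [[0.015, 0.997, -0.071, 0.511], [-1.0, 0.015, 0.001, -0.02], [0.002, 0.07, 0.998, 1.25], [0.0, 0.0, 0.0, 1.0]] [[381.75993745915264, 0.0, 261.65786297850815], [0.0, 381.75993745915264, 196.5991292881315], [0.0, 0.0, 1.0]]
case 0.93 [ 0.548 -0.001  0.036]
lid 0.61 [0.6   0.004 0.071]
weight 0.59 [ 0.501 -0.039  0.033]
weight 0.43 [0.52  0.315 0.036]
weight_small 0.38 [ 0.502 -0.037  0.03 ]
timer 0.6 [ 0.564 -0.291  0.015]
dropper 0.57 [0.599 0.001 0.071]
dropper 0.43 [ 0.544 -0.003  0.038]
pen 0.56 [ 0.522 -0.398  0.011]
vial 0.56 [0.746 0.188 0.042]
scene [[0.49, 0.643, -0.589, -0.187], [-0.872, 0.355, -0.338, -0.507], [-0.009, 0.679, 0.734, 1.094], [0.0, 0.0, 0.0, 1.0]] [[480.83564020313395, 0.0, 257.47776685787727], [0.0, 480.83564020313395, 188.92132552108708], [0.0, 0.0, 1.0]]
case 0.96 [ 0.558 -0.002  0.039]
lid 0.93 [0.602 0.003 0.077]
weight 0.69 [0.515 0.31  0.029]
weight_small 0.54 [ 0.499 -0.041  0.031]
timer 0.98 [ 0.557 -0.299  0.019]
dropper 0.56 [ 0.43  -0.297  0.051]
pen 0.79 [ 0.519 -0.403  0.01 ]
vial 0.44 [0.745 0.187 0.029]
0.9
```

```bash
python3 - <<'E'
import cv2,numpy as np
a=cv2.imread('pics/top.png');b=cv2.imread('pics/scene.png')
cv2.imwrite('pics/both.png',cv2.resize(np.vstack([a,b]),None,fx=.78,fy=.78))
cv2.imwrite('pics/topc.png',cv2.resize(a[100:300,160:360],None,fx=3,fy=3,interpolation=cv2.INTER_CUBIC))
E
```

```text
(no output)
```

View pics/both.png

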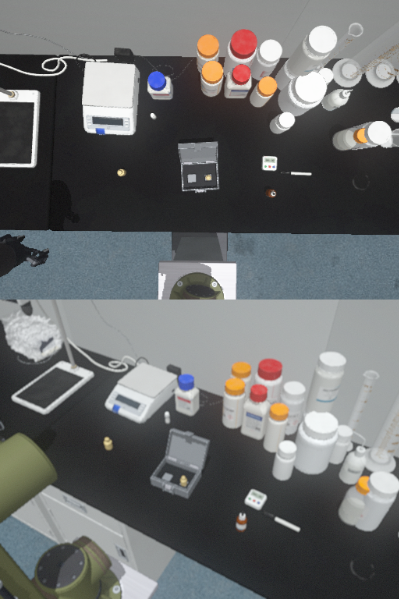

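Both views agree: the larger weight stands alone left of the case (top view about pixel 121,172 of the shrunk image) and the case is ahead, open, with the small weight in its right well. Next I look at the weight from close by and estimate the case pose from depth.

```bash
python3 - <<'E'
from h import *
for n in ['top','scene']:
    C=np.load(n+'.npy').reshape(-1,3)
    m=(abs(C[:,0]-.55)<.16)&(abs(C[:,1])<.13)
    D=C[m]; a=D[(D[:,2]>.028)&(D[:,2]<.052)]
    print(n,len(a),a.min(0),a.max(0),cv2.minAreaRect(a[:,:2].astype(np.float32)))
    l=D[D[:,2]>.075]; print('lid',len(l),np.percentile(l,[2,50,98],axis=0).round(3).tolist())
    c=np.linalg.svd(l-l.mean(0))[2][2];print('normal',c)
    W=C[(abs(C[:,0]-.517)<.04)&(abs(C[:,1]-.312)<.04)&(C[:,2]>.01)]
    print('weight',len(W),W.min(0),W.max(0),np.median(W,0))
p0=[0.517,0.312,0.20]
for y in (0,np.pi/2,-np.pi/2,np.pi):
    q=ik(p0,down(y));print(y,q)
goto([0.50,0.312,0.16],down(np.pi/2) if ik([.5,.312,.16],down(np.pi/2)) is not None else down(-np.pi/2))
p=cam('wrist');cv2.imwrite('pics/w1.png',p['color']);np.save('w1.npy',cloud(p))
print(np.round(p['T_tool_cam'],3).tolist(),sense()['time'])
for r in find_in('weight',p)[:2]: print(round(r['p'],2),np.round(w(p,r['location']),4))
W=cloud(p).reshape(-1,3);W=W[(abs(W[:,0]-.517)<.05)&(abs(W[:,1]-.312)<.05)&(W[:,2]>.008)&(W[:,2]<.06)]
print(len(W))
for z in (10,15,20,25,30,35,40,45,50):
    a=W[abs(W[:,2]-z/1000)<.0025]
    if len(a)>5: print(z,len(a),np.percentile(a[:,:2],[3,97],axis=0).round(4).tolist())
E
```

```text
top 831 [ 0.44015274 -0.08135435  0.02808999] [0.59856318 0.07477442 0.05193206] ((0.5165358185768127, -0.002693966031074524), (0.15543067455291748, 0.14937724173069), 3.9821507930755615)
lid 1346 [[0.511, -0.066, 0.078], [0.511, -0.02, 1.25], [0.632, 0.075, 1.25]]
normal [0.99275903 0.07505708 0.09378666]
weight 79 [0.50154323 0.30443426 0.01191916] [0.5273475  0.33363505 0.05322867] [0.51444282 0.31563729 0.03175393]
scene 1284 [ 0.43600442 -0.08526257  0.02809703] [0.60103965 0.07449738 0.05198384] ((0.5169233083724976, -0.005277574062347412), (0.16121411323547363, 0.15161633491516113), 3.9871573448181152)
lid 1016 [[0.589, -0.073, 0.076], [0.614, 0.001, 0.101], [0.629, 0.075, 0.149]]
normal [-0.97467915 -0.06513124  0.2139123 ]
weight 105 [0.49923721 0.30107535 0.01054947] [0.5265876  0.32962243 0.05285707] [0.50927856 0.31274132 0.03149255]
0 [ 0.87442379  0.04908397  0.0372622   0.         -1.55897456  2.26716886]
1.5707963267948966 [ 0.87442379  0.04908397  0.0372622   0.         -1.55897456 -2.44522012]
-1.5707963267948966 [ 0.87442379  0.04908397  0.0372622   0.         -1.55897456  0.69637253]
3.141592653589793 [ 0.87442379  0.04908397  0.0372622   0.         -1.55897456 -0.87442379]
[[0.0, 0.27, -0.963, -0.143], [-0.001, 0.963, 0.27, 0.069], [1.0, 0.001, 0.001, -0.001], [0.0, 0.0, 0.0, 1.0]] 2.8
0.68 [0.5121 0.3168 0.0329]
761
10 26 [[0.4996, 0.3049], [0.5081, 0.3298]]
15 25 [[0.4996, 0.3058], [0.5064, 0.3269]]
20 32 [[0.4997, 0.3042], [0.5096, 0.3301]]
25 32 [[0.4998, 0.3043], [0.5084, 0.3278]]
30 252 [[0.5001, 0.3045], [0.5251, 0.3306]]
35 142 [[0.5034, 0.3068], [0.5176, 0.3273]]
45 33 [[0.5056, 0.3115], [0.5213, 0.3248]]
50 219 [[0.5068, 0.3106], [0.5208, 0.3246]]
```

View pics/w1.png

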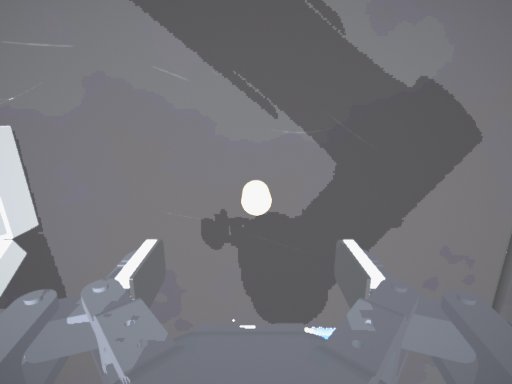

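The wrist view shows the weight at (256,197) between the open fingers. Its axis is at about (0.514, 0.3175), with the body rising to about 32 mm and the knob top at 50 mm. I grasp it, lift, and look at the case from close by.

```bash
python3 - <<'E'
from h import *
q=down(np.pi/2)
goto([0.5142,0.3175,0.10],q)
move_straight([0.5142,0.3175,0.009],velocity=0.12)
command_gripper(0.0,30)
s=sense();print('gap',s['finger_gap'],s['contact_force'])
move_straight([0.5142,0.3175,0.12],velocity=0.15)
s=sense();print('gap',s['finger_gap'],s['contact_force'],s['time'])
goto([0.44,0.0,0.20],down(np.pi/2+0.07))
p=cam('wrist');cv2.imwrite('pics/w2.png',p['color']);np.save('w2.npy',cloud(p))
for l in ['case','lid','weight_small','weight']:
    for r in find_in(l,p)[:2]: print(l,round(r['p'],2),np.round(w(p,r['location']),4))
print(sense()['time'])
E
```

```text
gap 0.33277289130680393 [-0.1523304   1.59020304  1.90481877]
gap 0.33105445237519 [ 0.32448541  0.34075031 -1.73068717] 5.5667
case 0.78 [ 0.4871 -0.0044  0.0224]
lid 0.78 [0.592  0.0061 0.0597]
weight_small 0.59 [ 0.4952 -0.04    0.0325]
weight 0.58 [ 0.4381 -0.0011  0.2248]
7.0833
```

View pics/w2.png

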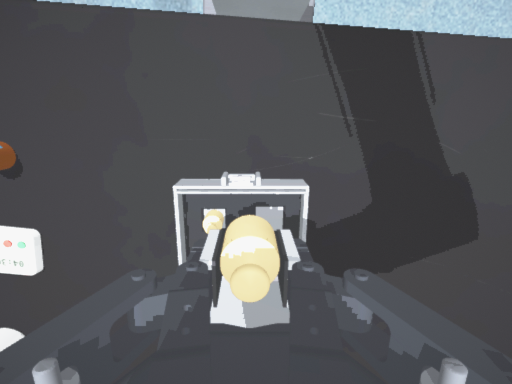

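The case is seen upside down from the robot side: front wall and catch at (241,180), small weight at (213,222), empty well at (269,217) partly hidden by the held weight. I fit the case pose from this cloud.

```bash
python3 - <<'E'
from h import *
C=np.load('w2.npy')
im=cv2.imread('pics/w2.png')
P=C.reshape(-1,3)
m=(P[:,0]>.40)&(P[:,0]<.66)&(abs(P[:,1])<.1)&(P[:,2]>.031)&(P[:,2]<.052)
A=P[m];print(len(A),A.min(0),A.max(0))
# top view hist of front wall
f=A[(A[:,0]<.47)]
# lines along y slices: min/max x of front wall
for y in np.arange(-.08,.08,.01):
    b=f[abs(f[:,1]-y)<.004]
    if len(b): print('front y%.2f'%y,len(b),np.percentile(b[:,0],[2,50,98]).round(4),b[:,2].max().round(4))
for x in np.arange(.45,.60,.015):
    for sg in (1,-1):
        b=A[(abs(A[:,0]-x)<.006)&(sg*A[:,1]>.055)]
        if len(b)>3: print('side x%.3f'%x,sg,len(b),np.percentile(b[:,1],[2,50,98]).round(4))
S=P[(abs(P[:,0]-.497)<.02)&(abs(P[:,1]+.041)<.02)]
for lo,hi in ((.018,.027),(.027,.036),(.041,.05)):
    a=S[(S[:,2]>lo)&(S[:,2]<hi)]
    if len(a): print('small',lo,len(a),a.min(0).round(4),a.max(0).round(4))
# well white region: low-z pixels
v,u=np.mgrid[200:240,250:300]
sub=C[200:240,250:300];w_=(sub[...,2]<.0105)&(sub[...,2]>.0)
g=cv2.cvtColor(im,cv2.COLOR_BGR2GRAY)[200:240,250:300]
print('well px',w_.sum(),sub[w_].min(0),sub[w_].max(0),np.median(sub[w_],0))
b=(g>70)&(g<200)
print('bright',b.sum(),np.percentile(sub[b],[2,50,98],axis=0).round(4).tolist())
L=P[(P[:,0]>.52)&(P[:,0]<.68)&(abs(P[:,1])<.085)&(P[:,2]>.055)&(P[:,2]<.16)];print('lid',len(L),L.min(0),L.max(0))
cv2.imwrite('pics/w2c.png',cv2.resize(im[165:275,160:320],None,fx=5,fy=5,interpolation=cv2.INTER_CUBIC))
E
```

```text
2986 [ 0.43581389 -0.08454478  0.03100225] [0.5924358  0.06867388 0.05199544]
front y-0.08 111 [0.4517 0.4587 0.469 ] 0.0479
front y-0.07 58 [0.451  0.4543 0.458 ] 0.047
front y-0.06 60 [0.4505 0.454  0.4569] 0.0471
front y-0.05 61 [0.4497 0.4538 0.4564] 0.0471
front y-0.04 57 [0.4491 0.4525 0.4558] 0.0471
front y-0.03 112 [0.4386 0.4478 0.455 ] 0.047
front y-0.02 87 [0.4405 0.4489 0.4543] 0.0466
front y-0.01 94 [0.4396 0.4476 0.4535] 0.0465
front y-0.00 80 [0.4417 0.4486 0.4527] 0.0468
front y0.01 103 [0.4362 0.4458 0.4522] 0.0471
front y0.02 55 [0.4449 0.4479 0.4515] 0.0472
front y0.03 59 [0.4442 0.4485 0.4508] 0.0467
front y0.04 63 [0.4434 0.4478 0.4501] 0.047
front y0.05 65 [0.4431 0.447  0.4494] 0.0468
front y0.06 140 [0.4424 0.4522 0.4694] 0.0474
front y0.07 1 [0.4699 0.4699 0.4699] 0.0383
side x0.450 1 86 [0.0553 0.0599 0.0653]
side x0.450 -1 165 [-0.0834 -0.068  -0.0555]
side x0.465 1 60 [0.0592 0.0611 0.0658]
side x0.465 -1 64 [-0.0831 -0.0784 -0.0769]
side x0.480 1 59 [0.0603 0.0622 0.067 ]
side x0.480 -1 57 [-0.0828 -0.0769 -0.0759]
side x0.495 1 55 [0.0612 0.063  0.068 ]
side x0.495 -1 58 [-0.0821 -0.0763 -0.0748]
side x0.510 1 9 [0.0629 0.0673 0.0686]
side x0.510 -1 54 [-0.0806 -0.0752 -0.0739]
side x0.525 -1 51 [-0.0797 -0.0741 -0.0728]
side x0.540 -1 47 [-0.0783 -0.0738 -0.0721]
small 0.018 48 [ 0.4866 -0.05    0.0185] [ 0.5002 -0.0293  0.027 ]
small 0.027 172 [ 0.4867 -0.0513  0.027 ] [ 0.5052 -0.0292  0.035 ]
small 0.041 77 [ 0.4913 -0.0471  0.0414] [ 0.5035 -0.0345  0.0462]
well px 462 [0.47779486 0.01019517 0.00330306] [0.5104485  0.04517989 0.01030629] [0.48985479 0.03205898 0.00595451]
bright 1044 [[0.4277, 0.0046, 0.0047], [0.4821, 0.0351, 0.013], [0.5102, 0.064, 0.211]]
lid 1232 [ 0.58753581 -0.03614179  0.05501944] [0.60201561 0.0560312  0.07446971]
```

View pics/w2c.png

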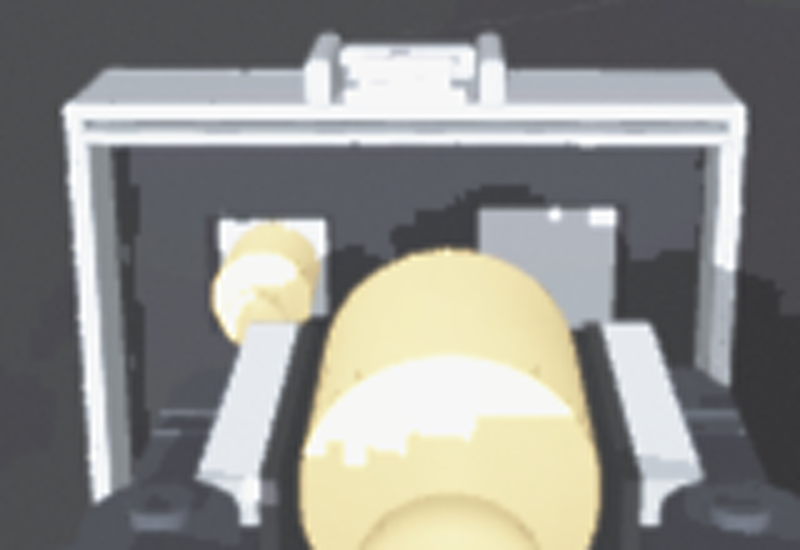

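The fit gives yaw ≈ 0.066, case origin ≈ (0.502, -0.0065) and well ≈ (0.4937, 0.027). The visible edges of the well and the small weight's position both match to about 1 mm. I lower the weight with the jaws along the case's x, which leaves more finger room.

```bash
cat >> h.py <<'E'
psi=0.066; O=np.array([.5019,-.0065])
def cw(x,y,z): c,s=np.cos(psi),np.sin(psi); return [O[0]+c*x-s*y,O[1]+s*x+c*y,z]
E
python3 - <<'E'
from h import *
C=np.load('w2.npy').reshape(-1,3)
B=C[(abs(C[:,0]-.44)<.03)&(abs(C[:,1])<.013)&(C[:,2]>.18)&(C[:,2]<.26)]
for z in (.195,.205,.215,.222,.235,.242):
    a=B[abs(B[:,2]-z)<.002]
    if len(a): print(z,len(a),a.min(0).round(4),a.max(0).round(4))
q=down(np.pi+psi); t=cw(-6,34,0)
t=cw(-.006,.034,0); print(t)
goto([t[0],t[1],.15],q)
move_straight([t[0],t[1],.045],velocity=.15); hold(.15)
f0=np.array(sense()['contact_force']);z=.045
for z in np.arange(.036,.0150,-.003):
    move_straight([t[0],t[1],z],velocity=.04)
    f=np.array(sense()['contact_force'])-f0; print(round(z,4),f.round(2))
    if np.linalg.norm(f)>5: break
s=sense();print(s['position'],s['time'])
p=cam('wrist');cv2.imwrite('pics/w3.png',p['color'])
E
```

```text
0.195 106 [ 0.4254 -0.0129  0.1931] [0.4341 0.0126 0.197 ]
0.205 150 [ 0.4252 -0.0129  0.203 ] [0.4334 0.013  0.207 ]
0.215 169 [ 0.4254 -0.013   0.213 ] [0.4351 0.013  0.217 ]
0.222 1185 [ 0.4251 -0.013   0.22  ] [0.45  0.013 0.224]
0.235 168 [ 0.4278 -0.009   0.2331] [0.4482 0.013  0.237 ]
0.242 39 [ 0.436  -0.0069  0.24  ] [0.4434 0.0037 0.2407]
[np.float64(0.493670692046214), np.float64(0.027030262310363064), 0]
0.036 [ 0.08 -0.95 -0.13]
0.033 [ 0.87  1.11 -1.04]
0.03 [-0.18  0.46  0.72]
0.027 [ 0.7  -0.59 -1.01]
0.024 [ 0.98 -0.28 -0.14]
0.021 [ 0.9  -0.48 -0.52]
0.018 [ 0.17 -0.65 -0.7 ]
[0.49349494 0.02697313 0.01772418] 11.3583
```

View pics/w3.png

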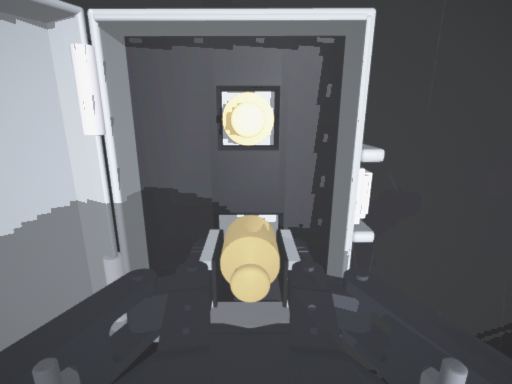

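The weight hangs in the well (floor edge visible at (248,220)) with no contact force. I lower the last 2 mm, release and check.

```bash
python3 - <<'E'
from h import *
t=cw(-.006,.034,0)
move_straight([t[0],t[1],.0157],velocity=.03)
print(sense()['contact_force'])
command_gripper(.48); hold(.3)
move_straight([t[0],t[1],.15],velocity=.12)
p=cam('wrist');cv2.imwrite('pics/w4.png',p['color']);C=cloud(p).reshape(-1,3);np.save('w4.npy',C)
for r in find_in('weight',p)[:2]: print(round(r['p'],2),np.round(w(p,r['location']),4))
B=C[(abs(C[:,0]-t[0])<.02)&(abs(C[:,1]-t[1])<.02)]
for z in (.006,.02,.03,.037,.05,.055):
    a=B[abs(B[:,2]-z)<.003]
    if len(a)>3: print(z,len(a),a.min(0).round(4),a.max(0).round(4))
L=C[(C[:,0]>.55)&(C[:,0]<.70)&(abs(C[:,1])<.09)&(C[:,2]>.05)&(C[:,2]<.17)];print('lid',len(L),L.min(0) if len(L) else 0,L.max(0) if len(L) else 0)
S=np.load('scene.npy').reshape(-1,3);S=S[(S[:,0]>.56)&(S[:,0]<.70)&(abs(S[:,1])<.09)&(S[:,2]>.06)&(S[:,2]<.18)]
c,s=np.cos(psi),np.sin(psi)
X=(S[:,0]-O[0])*c+(S[:,1]-O[1])*s
for z in np.arange(.06,.165,.01):
    k=abs(S[:,2]-z)<.004
    if k.sum()>3: print('lid z%.2f'%z,k.sum(),np.percentile(X[k],[3,50,97]).round(4))
print(sense()['time'])
E
```

```text
[-0.61120973  0.21880588 -1.56630944]
0.58 [0.4965 0.0172 0.0406]
0.006 262 [0.4764 0.0105 0.0042] [0.5113 0.0456 0.0089]
0.02 33 [0.4809 0.0116 0.017 ] [0.5064 0.0203 0.0229]
0.03 34 [0.4816 0.0112 0.0276] [0.5075 0.0241 0.0329]
0.037 394 [0.4791 0.0115 0.0341] [0.5072 0.0405 0.04  ]
0.05 21 [0.4861 0.0176 0.0514] [0.5012 0.0279 0.0529]
0.055 289 [0.4852 0.0175 0.052 ] [0.5012 0.0339 0.0569]
lid 28672 [ 0.55894643 -0.07662202  0.05000359] [0.63600454 0.07697178 0.15451497]
lid z0.06 62 [0.067  0.0937 0.0991]
lid z0.07 161 [0.0798 0.0981 0.1057]
lid z0.08 160 [0.0824 0.1038 0.1095]
lid z0.09 148 [0.0859 0.1093 0.1157]
lid z0.10 163 [0.0907 0.1149 0.1214]
lid z0.11 152 [0.0994 0.1205 0.1253]
lid z0.12 38 [0.1028 0.1199 0.1308]
lid z0.13 108 [0.1064 0.1164 0.1255]
lid z0.14 19 [0.1055 0.1175 0.1241]
lid z0.15 23 [0.0965 0.0995 0.1101]
13.6083
```

View pics/w4.png

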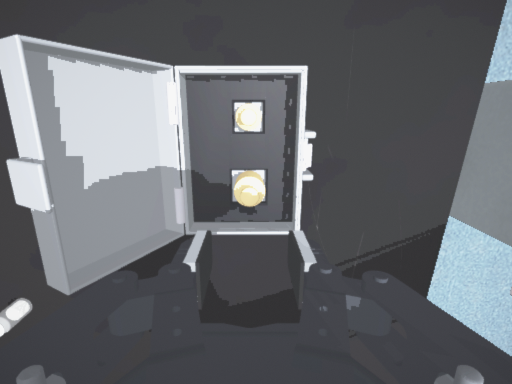

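The weight is fully seated: knob top at z ≈ 56 mm, centre within 1 mm of the well. The lid is open at about 119°. I shut the fingers, go behind the lid, and swing it along its arc while watching the force.

```bash
cat >> h.py <<'E'
def tip(th,h=.011):
    c,s=np.cos(th),np.sin(th)
    ex=.055-.098*c+.025*s; ez=.038+.098*s+.025*c
    if th>np.pi/2: ex=max(ex,.055-.110*c+.025*s)
    return cw(ex+h,0,ez)
Q=down(np.pi/2+psi)
E
python3 - <<'E'
from h import *
p=sense()['position'];move_straight([p[0],p[1],.25],velocity=.25)
command_gripper(0.0,20)
a=cw(.175,0,.25);goto(a,Q)
z0=tip(np.radians(119))[2]-.005
move_straight([a[0],a[1],z0],velocity=.15);hold(.2)
f0=np.mean([sense()['contact_force'] for _ in range(3)],0);np.save('f0.npy',f0)
print('t',sense()['time'],f0)
th=122
while th>12:
    move_straight(list(tip(np.radians(th))-np.array([0,0,.005 if th>90 else max(0,(th-70)/20*.005)])),velocity=.08)
    f=np.array(sense()['contact_force'])-f0
    print(th,f.round(1),end=' ')
    if np.linalg.norm(f)>9: print('STOP');break
    th-=5
s=sense();print(s['time'],s['position'],tip(np.radians(th+5)))
p=cam('scene');cv2.imwrite('pics/s5.png',cv2.resize(p['color'][130:290,150:330],None,fx=3,fy=3))
E
```

```text
t 17.2083 [-0.2527885   0.25701091  0.2021141 ]
122 [ 0.9 -0.6  0.2] 117 [ 0.4 -0.8 -0.5] 112 [ 0.9 -0.3  0. ] 107 [ 0.8  0.  -0. ] 102 [-0.  -0.3  0.3] 97 [ 1.  -0.9  1. ] 92 [ 0.3 -1.5  0.1] 87 [ 0.4 -0.6  0.6] 82 [ 0.5 -0.2  0.4] 77 [ 1.2 -0.8 -0.5] 72 [ 0.3  0.6 -0.2] 67 [ 1.1 -0.3 -0.1] 62 [ 0.7 -0.5 -0.8] 57 [ 1.3 -0.3 -0.4] 52 [0.5 0.3 0. ] 47 [ 1.8  0.2 -0.3] 42 [ 0.3 -0.3 -0. ] 37 [-0.8 -0.6  0.7] 32 [ 0.  -0.1  1.5] 27 [-0.7  0.5  2.2] 22 [0.  0.7 1.1] 17 [ 1.3 -0.2  0.8] 23.25 [ 0.48163015 -0.00785466  0.09054415] [np.float64(0.48153586027373935), np.float64(-0.007845988164534108), np.float64(0.09056004596190409)]
```

View pics/s5.png

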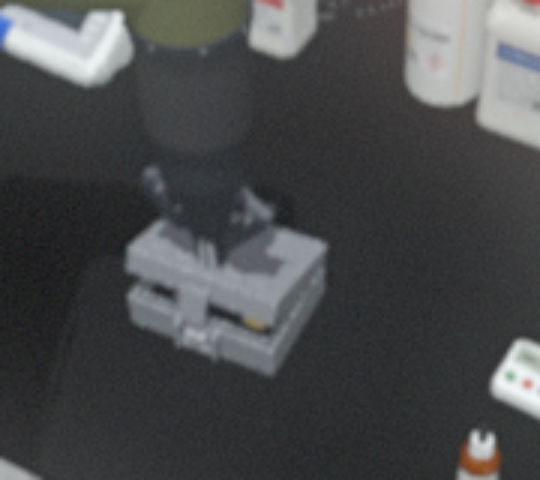

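The lid is nearly down at about 17°, with the fingertips on the middle of its edge and the tab just above the catch. I press on in fine steps, feeling for the click.

```bash
python3 - <<'E'
from h import *
from scipy.optimize import brentq
f0=np.load('f0.npy')
def at(z):
    th=brentq(lambda t:.038+.098*np.sin(t)+.025*np.cos(t)-z,-.2,.5)
    h=.011-.004*np.clip((.090-z)/.012,0,1)
    return tip(th,h)
def F(): return np.mean([sense()['contact_force'] for _ in range(4)],0)-f0
for z in np.arange(.0885,.0774,-.0025):
    move_straight(at(z),velocity=.05);print(round(z,4),F().round(1))
    if np.linalg.norm(F())>8:break
pk=0;snap=False
while z>.0605:
    z-=.0003
    move_straight(at(z),velocity=.01); f=F(); n=np.linalg.norm(f); pk=max(pk,n)
    s=sense();print('%.4f %.4f'%(z,s['position'][2]),f.round(1),round(s['time'],2))
    if pk>8 and n<pk-4.5: snap=True;print('SNAP');break
    if n>17: print('LIMIT');break
    if s['time']>55: break
hold(.2);print(F(),sense()['position'],sense()['time'])
E
```

```text
0.0885 [ 0.6 -1.2  0.9]
0.086 [1.3 0.4 0.8]
0.0835 [1.2 0.4 0.6]
0.081 [0.6 0.2 1. ]
0.0785 [1.  0.6 0.7]
0.0782 0.0782 [ 0.6 -0.5  0.8] 24.8
0.0779 0.0779 [1.6 0.1 1.7] 25.05
0.0776 0.0776 [1.5 0.4 0.7] 25.3
0.0773 0.0773 [1.9 0.  0.9] 25.55
0.0770 0.0770 [ 1.3 -0.4  1. ] 25.8
0.0767 0.0767 [ 0.8  0.9 -0.2] 26.05
0.0764 0.0764 [ 1.9 -0.1  0.5] 26.3
0.0761 0.0761 [ 2.3 -0.4  1. ] 26.55
0.0758 0.0757 [ 1.5 -0.8  0.2] 26.8
0.0755 0.0754 [0.9 0.9 1.4] 27.05
0.0752 0.0752 [ 1.6 -0.   1.2] 27.3
0.0749 0.0748 [ 1.5 -1.   1.5] 27.55
0.0746 0.0746 [ 1.4 -0.2  1.1] 27.8
0.0743 0.0743 [2.3 0.1 0.9] 28.05
0.0740 0.0740 [ 1.9 -0.6  0.4] 28.3
0.0737 0.0737 [ 1.7 -0.5  0.5] 28.55
0.0734 0.0734 [ 1.6 -0.2  1.5] 28.8
0.0731 0.0732 [1.  0.1 1.7] 29.05
0.0728 0.0730 [ 1.3 -0.1  3. ] 29.3
0.0725 0.0729 [0.7 0.1 4.8] 29.55
0.0722 0.0728 [ 0.5 -0.4  5.3] 29.8
0.0719 0.0727 [-0.4 -0.   7. ] 30.05
0.0716 0.0726 [0.9 1.  7.6] 30.3
0.0713 0.0725 [0.1 0.4 8.8] 30.55
0.0710 0.0725 [0.3 1.2 9.5] 30.8
0.0707 0.0723 [-1.3  0.2 10.7] 31.05
0.0704 0.0722 [-1.6  0.3 11. ] 31.3
0.0701 0.0720 [-1.5  0.7 11.4] 31.55
0.0698 0.0718 [-1.2  0.4 11.2] 31.8
0.0695 0.0714 [-1.   0.5 11.3] 32.05
0.0692 0.0707 [-0.8  0.7  9.1] 32.3
0.0689 0.0685 [ 3.  -0.1  2.7] 32.55
SNAP
[ 0.20375313 -0.58652307  1.92261112] [ 0.46739115 -0.00875751  0.06850927] 32.75
```

The click is clear: contact at z ≈ 73 mm, peak 11.5 N, then a drop to 2 N. I feel gently for the ledge (stopping at 6 N), let go and check.

```bash
python3 - <<'E'
from h import *
f0=np.load('f0.npy')
def F(): return np.mean([sense()['contact_force'] for _ in range(4)],0)-f0
x,y,z=sense()['position']; z=.0686
while z>.0635:
    z-=.0004;move_straight([x,y,z],velocity=.02);f=F();print('%.4f'%z,f.round(1),end=' ')
    if np.linalg.norm(f)>6: break
move_straight([x,y,z+.03],velocity=.04);hold(.3);print('\nfree',F().round(1))
move_straight([x-.03,y,.23],velocity=.2);hold(.5)
for k in range(2):
    p=cam('wrist');C=cloud(p).reshape(-1,3);e=cw(-.043,0,0)
    a=C[(np.hypot(C[:,0]-e[0],C[:,1]-e[1])<.008)&(C[:,2]>.03)&(C[:,2]<.12)]
    print('lid_edge z',len(a),np.median(a[:,2]) if len(a) else None);hold(.3)
p=cam('scene');cv2.imwrite('pics/s6.png',cv2.resize(p['color'][130:290,150:330],None,fx=3,fy=3))
C=cloud(p).reshape(-1,3);a=C[(np.hypot(C[:,0]-e[0],C[:,1]-e[1])<.012)&(C[:,2]>.03)&(C[:,2]<.12)];print(len(a),np.median(a[:,2]) if len(a) else None)
print(sense()['time'])
E
```

```text
0.0682 [-0.1  0.4  5. ] 0.0678 [-1.9  0.8  6.6] 
free [0.2 0.1 0.2]
lid_edge z 153 0.06849269825182625
lid_edge z 154 0.06868142670950061
60 0.06827395777642253
36.525
```

View pics/s6.png

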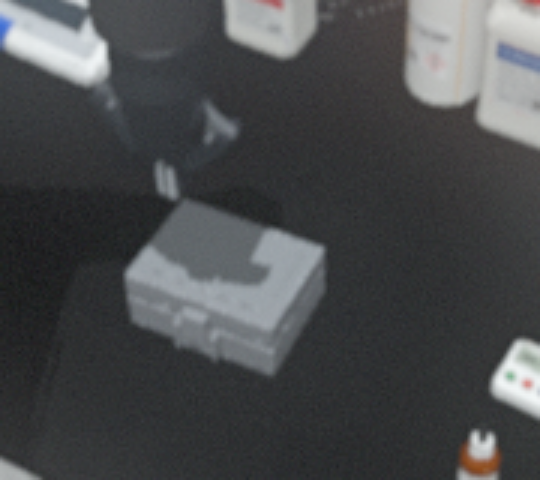

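The lid stays shut untouched: its edge is at z ≈ 68.5 mm (5.5 mm above the shut point, limit 8.5 mm), steady over two readings, and the hand is clear. Handing in.

```bash
python3 -c "
from bench import *
print(job_done())"
```

```text
the job is handed in; nothing more can be done
None
```

The larger weight is in its well, the lid is latched and stays shut by itself, and I handed the job in at about 36.5 s of the 64 s allowed.

- **Weight:** I set it in the empty well with the lid open and released it. Its centre measured about 1 mm from the well centre and the knob top was at 56 mm, so it is fully down.
- **Lid:** I swung it over along its arc and pressed in 0.3 mm steps. The catch was met at about 73 mm, and the force peaked at 11.5 N and dropped to about 2 N at the click. A light press afterwards met the ledge at 6.6 N. The largest force I measured on the lid was well under 20 N.
- **After letting go:** The wrist and scene cameras both put the free edge 5.3–5.7 mm above the shut point (limit 8.5 mm), and it held steady.
- **Not checked:** I can't see either weight with the lid shut. The small weight was in its well in the last picture before closing. I didn't re-measure the bystanders; the arm was not near them and no force pointed to a bump.

None of the checks I made failed. One network reading of the placed weight was about 10 mm off in y. It reports the middle of the visible surface, so I relied on the depth measurement instead.

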